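# Bolt the carving sled at its station

## Robot

A 7-joint arm with a two-finger parallel gripper is mounted at the origin on the work surface. World frame = base frame: x ahead of the robot, y to its left, z up, the work surface at z = 0. Lengths are in m, angles in rad, forces in N, time in s.
With the tool pointing down it reaches from about 0.4 to 0.85 m from the base axis. Payload 4.5 kg.
Tool frame: the origin (TCP) lies at the very end of the fingers, on their centre line; the grasp point (between the pads) lies 19 mm behind it (tcp_to_grasp is the z of the grasp point in the tool frame, in m); z points along the fingers, y is the line along which they close (so a half turn about z gives the same grasp; the last joint's range is limited). The gripper opens to 88 mm and grips with 3 to 60 N. Pads are 18 mm wide; open, the fingers measure 123 mm over their backs; the gripper's body (75 mm by 187 mm) begins 45 mm behind the grasp point.
Start: joints at [1.334, 0.689, -0.195, 1.565, 0.157, 0.902, -0.215], TCP at [0.167, -0.602, 0.239] pointing down, gripper open.
Joint ranges: [-3.01, 3.01], [-0.46, 2.08], [-1.47, 1.51], [0.13, 2.56], [-1, 4.14], [0.04, 2.09], [-2.66, 2.66]. Speed limits (rad/s): [2.57, 2.57, 3.14, 3.14, 3.14, 3.14, 3.14].

## Interface

Orientations are given as a unit quaternion [x, y, z, w].
In Python, from plant import * gives the robot as it stands. The module is installed in compiled form; this text tells all that it offers.
- The arm moves only by the shell command python3 -m jog 'ROWS' [OPENING] [FORCE]. ROWS is JSON, a list that holds one entry, the list of rows, each a list of 6 numbers: the shift along the tool's x, y, z in m, then the turn, a rotation vector about the tool's x, y, z in rad. In form: [[[dx, dy, dz, ax, ay, az], ...]]. A call has 1 to 12 rows; each row shifts and turns the commanded pose from where the row before left it, along the tool's axes as they then stand; what a row does not reach is not made up. A row lasts 1/8 s, in which the tool goes at most 62.5 mm and 10.7 degrees, less where a joint would pass 70% of its speed; a pose out of reach is approached as far as the arm can. A call with a gripper value outside its range is refused whole. OPENING is the finger opening in m, from 0 to 0.0881, set as the call begins (- or left out, the last holds). The fingers move at their own pace and stop on an object; FORCE is the grip in N (left out, the last holds). Time passes only in rows, so rows that do not move let the fingers close. It gives the time, the measured TCP pose, the force, the opening and the grip force at its end, in the units of the state.
- get_state(): the state, without advancing time (a new reading comes with each control period).
- snapshot(name): name is "scene" or "top" or "wrist"; returns a dict with "frame" (400x640x3 uint8, red, green, blue), "mtx" (3x3 intrinsics, pixels), "xyz" and "orientation" of the camera in the world; the wrist camera has in their place "mount" (4x4, takes a point from camera to tool coordinates, whose origin is the TCP and whose axes are the flange's). Camera axes: x right, y down, z forward; pixel columns grow to the right and rows downward; lengths in m; the calibration is good to about 2 mm. A picture is of the moment at which its call begins: read the wrist's pose just before it. There is no depth.
- finish_job(): hands the job in; it is judged then, once.
The state is a dict: "clock": time; "q": joint angles; "qd": joint speeds; "joint_torque": joint torques, N m; "tool_pos": TCP position; "eef_rot": TCP orientation; "contact_force": force on the tool from outside, world axes, zero at the start; "moment": the same for the moment, N m; "opening": opening from 0.0 (shut) to 1.0 (fully open); "finger_force": force on a finger pad.
Only numpy, scipy, OpenCV 4.12 (cv2) and the standard library are available. Lean on these libraries where they do the work, as an engineer would, in place of code of your own. Each camera call takes 0.05 s, during which the arm holds its last target. There are 200 camera calls.

## Task

Slide the sled with the wood carving back along its guides to the barrel bolt, shift it until the notch of its keeper, which may be clamped a little to either side of the red line, meets the bolt, and push the bolt fully home through the notch so that the sled is locked. Do not force the bolt when it meets resistance, keep the sled flat in its guides, and leave the mug, the tumbler and the sanding block alone.

Things in the scene. Friction and masses are not known exactly. Their poses are not given: they have to be found in the camera images.
- station: Fixed plywood board 360x310x18 mm with two dark guide strips (tops at z 30 mm, 124 mm apart, station x -110 to 230 mm) and a steel barrel bolt on its +y side. Origin: table height, midway between the guides, in line with the bolt. x runs along the guides, roughly away from the robot; y towards the bolt. The bolt slides along -y when shot.
- bolt_line (a point): Point on the bolt's axis (station x 0, y 0, z 42 mm), midway between the guides; axes as the station's. The bolt's two steel straps are 29 mm wide, reach up to z 54 mm and stand at station y 63 to 75 and 152 to 170 mm.
- bolt (a joint): Bolt, a steel rod of 12 mm diameter, tip edge bevelled 1.5 mm. 0 = drawn back (tip at station y 75 mm), 0.050 m = fully home (tip at y 25 mm, right through the keeper). Starts at 0 to 0.012, slides with about 3 N of friction, no spring, stays where left. On the keeper's solid face it stops at about 0.017 to 0.022; in the notch it may rub: push on, up to 15 N.
- bolt_knob (a point): Point on the axis of the bolt's upright red knob, 16 mm diameter, straight from 24 mm below to 8 mm above this point; top 11 mm above it. Moves with the bolt; at bolt 0 it is at station (0, 135, 82) mm.
- sled: Loose wooden sled 200x120x12 mm, about 0.8 kg, flat on the board between the guides (2 mm play a side), axes as the station's. Origin: underside, on the red line painted across it; spans x -80 to 120, y -60 to 60 mm. A carved block (to 38 mm above its underside) is screwed on its far half. Starts 50 to 100 mm along +x from the bolt line; friction varies.
- keeper_mark (a point): Where the red line meets the keeper (sled 0, 47, 24 mm). The keeper is a steel bar 18 mm wide in y, top 11 mm above this, in wooden sleeves (to x +-60 mm), with an open-topped notch 16 mm wide, edged in brass. The notch is clamped anywhere from -9 to +9 mm in sled x from this mark: unmeasured and not adjustable. Look, or try the bolt and if it is blocked shift the sled 4 to 6 mm.
- sled_knob (a point): Point on the axis of the sled's upright dark wooden knob (24 mm diameter, straight from 18 mm below to 10 mm above this point, top 14 mm above), fixed at sled (-55, -30, 44) mm. For gripping and moving the sled.
- cup: White mug, 84 mm wide, 62 mm high, with a handle; origin at its underside's centre. Bystander.
- tumbler: Glass tumbler, 66 mm wide, 120 mm high; origin at its underside's centre. Bystander.
- sander: Cork sanding block 100 x 62 x 34 mm; origin at its underside's centre. Bystander.
There are look-alikes about, which are no part of the job. There is more than one size of the sled; the job needs the smallest.

How it is judged:
By the outcome, as a careful person would: the job done as asked, in the order asked, and still so for the second after the job is handed in, with the robot touching nothing.
It also fails if it takes over 72 s, if anything falls off the work surface, if the arm or the gripper's body presses on something with over 40 N, if the wrist force passes 120 N, or if a joint passes its speed limit or range.

## Working session

There is one attempt and no reset: what is moved stays moved. The work goes in short steps, Python scripts to look and compute and a shell command to move; the robot and the scene stay as the last step left them, time stands still between calls to the robot, and variables do not carry over. Pictures are saved under pics/ and viewed, at most 10 in all, crops included, and the job is handed in when it is done.

```bash
mkdir -p pics
cat > h.py <<'E'
from plant import *
import numpy as np, cv2
from scipy.spatial.transform import Rotation as R
def save(n,f,s=1): cv2.imwrite('pics/'+n,cv2.cvtColor(cv2.resize(f,None,fx=s,fy=s,interpolation=cv2.INTER_CUBIC),cv2.COLOR_RGB2BGR))
def cam(name):
    st=get_state(); d=snapshot(name)
    if 'mount' in d:
        M=np.array(d['mount']); Rt=R.from_quat(st['eef_rot']).as_matrix()
        return d['frame'],np.array(d['mtx']),np.array(st['tool_pos'])+Rt@M[:3,3],Rt@M[:3,:3]
    o=np.array(d['orientation']); Rm=R.from_quat(o).as_matrix() if o.size==4 else o.reshape(3,3)
    return d['frame'],np.array(d['mtx']),np.array(d['xyz']),Rm
def ray(c,u,v,z):
    _,K,p,Rm=c; d=Rm@np.linalg.solve(K,[u,v,1.]); return p+d*(z-p[2])/d[2]
def proj(c,P):
    _,K,p,Rm=c; q=K@(Rm.T@(np.array(P)-p)); return q[:2]/q[2]
E
python3 - <<'E'
from h import *
for n in('scene','top'):
    c=cam(n); save(n+'0.png',c[0],1.25); print(n,c[1],c[2],c[3]); np.save(n+'.npy',np.array(c,dtype=object),allow_pickle=True)
s=get_state(); print(s)
E
```

```text
scene [[454.84148848   0.         326.33341172]
 [  0.         454.84148848 203.78090116]
 [  0.           0.           1.        ]] [1.06677145 0.46932394 0.9336921 ] [[-0.70733541  0.54026452 -0.45584083]
 [ 0.70679358  0.53057845 -0.46789887]
 [-0.01092984 -0.65314681 -0.75715242]]
top [[444.66516966   0.         321.84517069]
 [  0.         444.66516966 195.94931759]
 [  0.           0.           1.        ]] [ 0.35929583 -0.06595394  1.33852019] [[ 0.02097847 -0.98601477  0.1653323 ]
 [-0.99953467 -0.02434724 -0.01837533]
 [ 0.02214373 -0.16486988 -0.98606672]]
{'clock': 0.1, 'q': array([ 1.33377105,  0.68990112, -0.19455265,  1.56621127,  0.15731504,
        0.90251303, -0.21507054]), 'qd': array([ 0.00075729, -0.00259321,  0.00048614, -0.00334861,  0.00019942,
       -0.00025745, -0.00101809]), 'joint_torque': array([-2.20052920e-03, -5.28492558e+01, -1.27120368e+00, -1.53836077e+01,
       -5.25466225e-02,  1.94762186e-03,  6.29051601e-05]), 'tool_pos': array([ 0.1670262, -0.6016891,  0.2379981]), 'eef_rot': array([ 9.90836147e-01,  1.35066866e-01, -1.65485117e-04, -8.02207289e-04]), 'contact_force': array([-0.2023831 , -0.25723298, -0.71893116]), 'moment': array([ 0.04149288, -0.04476886,  0.01298824]), 'finger_force': 0.0, 'opening': 0.9994266934527709}
```

View pics/top0.png

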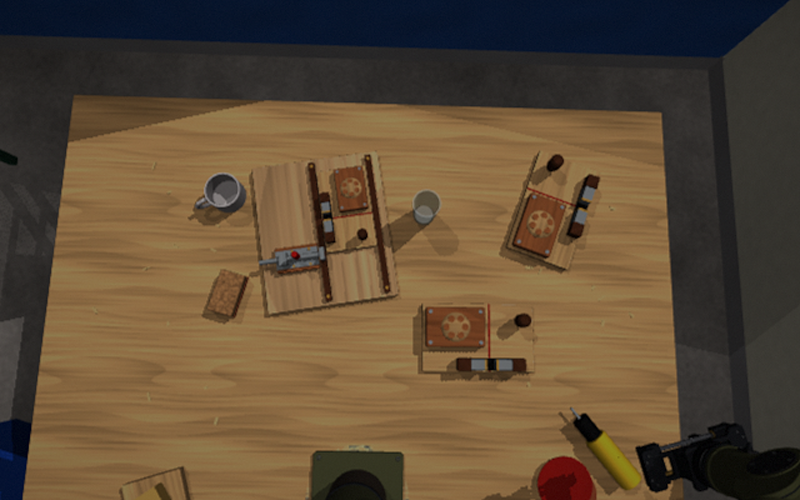

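View pics/scene0.png

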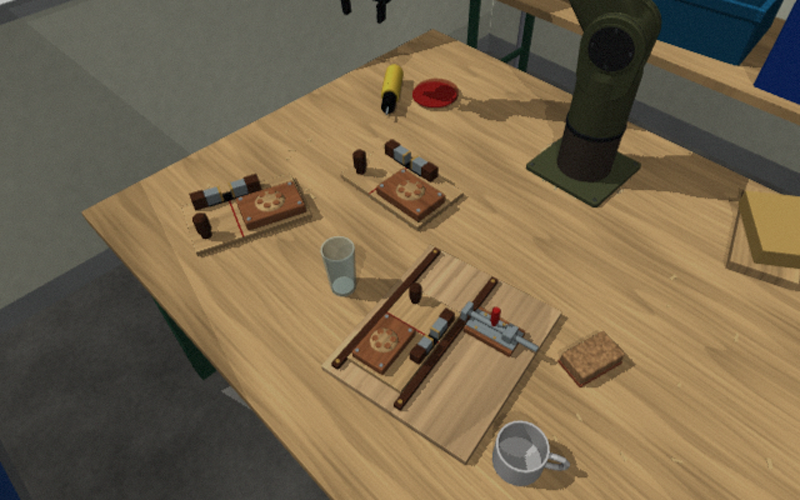

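The top view has three sled candidates: one between the guides at (345,205), and two on the open table at (540,215) and (480,338). The two on the table are bigger and not in any station. I choose the one in the guides. Bolt's red knob is at (295,255), sled knob at (362,235). The red lid (565,480) is a distractor.

Run:
```python
from h import *
c=np.load('top.npy',allow_pickle=True); c=(c[0].astype(np.uint8) if hasattr(c[0],'astype') else c[0],c[1].astype(float),c[2].astype(float),c[3].astype(float))
f=c[0]; x0,y0=195,115; r=f[y0:260,x0:330]; save('crop1.png',r,4)
hsv=cv2.cvtColor(r,cv2.COLOR_RGB2HSV)
dark=((hsv[...,2]<75)&(hsv[...,2]>15)&((hsv[...,0]<15)|(hsv[...,0]>165))&(hsv[...,1]>90)).astype(np.uint8)
red=(((hsv[...,0]<6)|(hsv[...,0]>174))&(hsv[...,1]>190)&(hsv[...,2]>70)).astype(np.uint8)
for n,m in(('dark',dark),('red',red)):
    k,l,s,ce=cv2.connectedComponentsWithStats(m)
    for i in range(1,k):
        if s[i,4]>(25 if n=='dark' else 2): 
            rc=cv2.minAreaRect(np.argwhere(l==i)[:,::-1].astype(np.float32)); print(n,s[i],ce[i]+[x0,y0],np.round(rc[0]+np.array([x0,y0]),1),rc[1:])
cv2.imwrite('pics/dark.png',dark*255)
```

```text
dark [ 97   9  20 111 492] [301.61585366 178.87601626] [302.  178.8] ((111.30120086669922, 5.538722991943359), 81.74057006835938)
dark [ 52  15  21  75 486] [255.43004115 168.36213992] [257.5 166.6] ((74.84197998046875, 14.851776123046875), 84.0938491821289)
dark [77 51 22  4 35] [281.82857143 167.45714286] [282.5 167.6] ((1.9163738489151, 21.212276458740234), 82.40535736083984)
dark [91 68  8  9 51] [289.56862745 186.88235294] [289.5 187. ] ((8.0, 7.0), 90.0)
dark [ 60  91  11  36 178] [260.28651685 222.57303371] [259.8 223.3] ((35.638179779052734, 6.9296464920043945), 81.8698959350586)
dark [ 27 100  11   5  26] [226.34615385 216.92307692] [226.9 216.9] ((3.312946081161499, 10.049270629882812), 83.6598129272461)
red [38 86  5  5 18] [235.11111111 203.27777778] [235.3 203.3] ((3.535533905029297, 4.242640495300293), 45.0)
```

View pics/crop1.png

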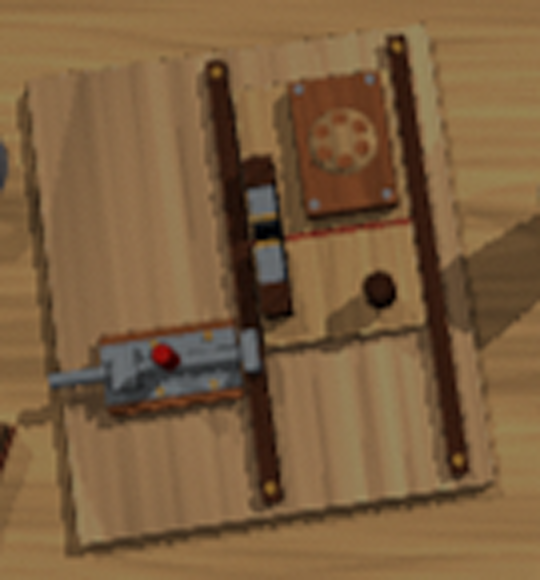

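The crop shows the chosen sled in the guides: knob at (380,290), red line from (288,238) to (412,220), keeper notch at about (267,230) between brass edges, and the bolt with its red knob at (165,357). The notch seems to sit on the +x side of the line.

```bash
cat >> h.py <<'E'
def fr():
    a=np.load('st.npy'); return a[:2],a[2]
def toS(P):
    o,th=fr(); Q=np.array(P)[:2]-o; return np.array([[np.cos(th),np.sin(th)],[-np.sin(th),np.cos(th)]])@Q
def toW(s):
    o,th=fr(); return o+np.array([[np.cos(th),-np.sin(th)],[np.sin(th),np.cos(th)]])@np.array(s)
E
python3 - <<'E'
from h import *
c=np.load('top.npy',allow_pickle=True); c=(0,c[1].astype(float),c[2].astype(float),c[3].astype(float))
q=lambda u,v,z: ray(c,195+u/4-.375,115+v/4-.375,z)
L=[q(271,501,.03),q(216,62,.03)]; Rr=[q(459,473,.03),q(396,37,.03)]
for a in L+Rr: print(a)
d=(L[1]-L[0])+(Rr[1]-Rr[0]); th=np.arctan2(d[1],d[0]); print(np.linalg.norm(L[1]-L[0]),np.linalg.norm(Rr[1]-Rr[0]),np.degrees(th))
m=(L[0]+L[1]+Rr[0]+Rr[1])/4
o=m[:2]-0.06*np.array([np.cos(th),np.sin(th)]); np.save('st.npy',[*o,th]); print(o)
p=lambda n,u,v,z: print(n,toS(q(u,v,z))*1000,q(u,v,z))
p('gL',*(243,281),.03);p('gR',427,255,.03)
p('boltknob top',165,353,.093); p('sledknob top',380,287,.076)
p('line a',288,238,.030);p('line b',412,220,.030)
p('notch far brass',264,216,.053);p('notch near',268,243,.053);p('notch',266,229.5,.053)
p('strap',250,350,.054)
E
```

```text
[0.44406191 0.08099541 0.03      ]
[0.7765862  0.13712858 0.03      ]
[ 0.46768372 -0.05596882  0.03      ]
[8.00333146e-01 7.90361908e-04 3.00000000e-02]
0.33722891223465135 0.33745702589441 9.632374850875838
[0.56301215 0.03069683]
gL [56.76449166 69.66875872] [0.60731897 0.10888154 0.03      ]
gR [ 56.88621505 -68.9758139 ] [ 0.6306378 -0.027788   0.03     ]
boltknob top [6.99711786e-02 1.23969669e+02] [0.5423378  0.15293044 0.093     ]
sledknob top [ 28.74125697 -31.89638787] [0.59668529 0.00405929 0.076     ]
line a [84.57386584 32.3446694 ] [0.64098156 0.07673689 0.03      ]
line b [ 85.11132382 -61.5494277 ] [ 0.65722235 -0.01574353  0.03      ]
notch far brass [98.2514051  46.09653713] [0.65216523 0.09258348 0.053     ]
notch near [77.62195396 45.71841633] [0.63188989 0.08875885 0.053     ]
notch [87.92377353 45.90724017] [0.64201487 0.09066878 0.053     ]
strap [ 0.22865958 68.4940536 ] [0.55177676 0.09826349 0.054     ]
```

Run:
```python
from h import *
s=get_state(); e=R.from_quat(s['eef_rot']).as_matrix(); print(e); d=snapshot('wrist'); print(np.array(d['mount']))
print(toS(s['tool_pos']))
# above target: sled knob (29,-31.5) station
t=np.r_[toW([.029,-.0315]),.24]; print(t,e.T@(t-s['tool_pos']), np.degrees(np.arctan2(e[1,0],e[0,0]))-np.degrees(fr()[1]))
```

```text
[[ 9.63513829e-01  2.67658001e-01 -5.44640520e-04]
 [ 2.67658532e-01 -9.63512596e-01  1.54500885e-03]
 [-1.11234022e-04 -1.63441507e-03 -9.99998658e-01]]
[[ 3.27006771e-04 -9.63959028e-01 -2.66050532e-01  6.84884226e-02]
 [ 9.99999151e-01  6.50840252e-04 -1.12902178e-03 -7.91252627e-04]
 [ 1.26148713e-03 -2.66049936e-01  9.63958422e-01 -1.46106377e-01]
 [ 0.00000000e+00  0.00000000e+00  0.00000000e+00  1.00000000e+00]]
[-0.49621772 -0.55721165]
[0.59687406 0.00449338 0.24      ] [ 0.57641405 -0.46901551 -0.00129945] 5.892608501198689
```

```bash
python3 -m jog '[[[0,0,0,0,0,0.1028],[0.035,-0.035,0,0,0,0],[0.035,-0.035,0,0,0,0],[0.035,-0.035,0,0,0,0],[0.035,-0.035,0,0,0,0],[0.035,-0.035,0,0,0,0],[0.035,-0.035,0,0,0,0],[0.035,-0.035,0,0,0,0]]]' 0.06 && python3 -m jog '[[[0.035,-0.035,0,0,0,0],[0.035,-0.035,0,0,0,0],[0.035,-0.035,0,0,0,0],[0.035,-0.035,0,0,0,0],[0.035,-0.035,0,0,0,0],[0.035,-0.035,0,0,0,0],[0.035,-0.035,0,0,0,0],[0.035,-0.035,0,0,0,0],[0,0,0,0,0,0],[0,0,0,0,0,0]]]'
python3 - <<'E'
from h import *
s=get_state(); e=R.from_quat(s['eef_rot']).as_matrix(); print(toS(s['tool_pos']),s['tool_pos'],np.degrees(np.arctan2(e[1,0],e[0,0]))-np.degrees(fr()[1]))
c=cam('wrist'); save('w1.png',c[0],1.25); np.save('w1.npy',np.array(c,dtype=object),allow_pickle=True)
o=lambda s,z: proj(c,[*toW(s),z])*1.25
print('pred bolt axis tip strap',o([0,.069],.054),'knob',o([.029,-.031],.076),'notch',o([.088,.047],.053))
E
```

```text
clock: 1.15
tool_pos: [0.3685, -0.3183, 0.2387]
eef_rot: [0.996, 0.084, 0.0, 0.0]
contact_force: [-0.1, 0.0, -0.5]
opening: 0.681
finger_force: 0.0
clock: 2.4
tool_pos: [0.5963, 0.0024, 0.2383]
eef_rot: [0.996, 0.084, -0.001, 0.001]
contact_force: [-0.1, 0.9, 0.5]
opening: 0.68
finger_force: 0.0
[ 0.028117   -0.03351437] [0.59634057 0.00235966 0.23825408] -0.02320104243261767
pred bolt axis tip strap [291.97600494 258.72282343] knob [397.56322165 233.73031828] notch [309.32430966 162.81814791]
```

View pics/w1.png

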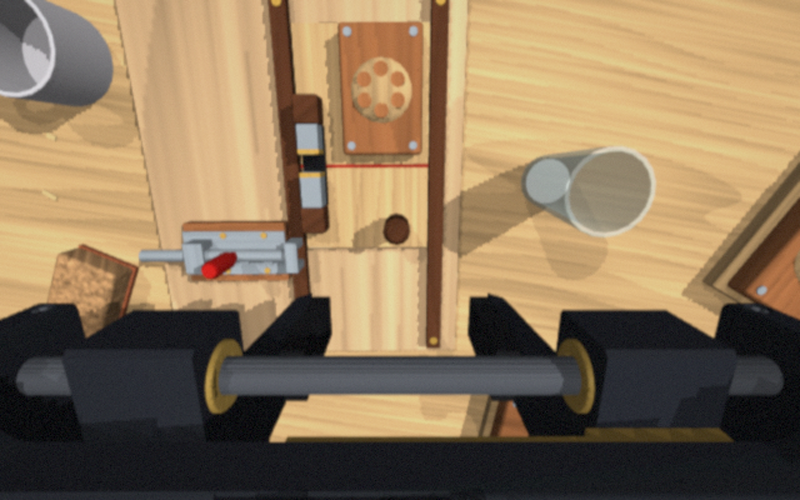

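The wrist view shows the notch at (313,162) between brass edges, the red line at row 165, the sled knob at (397,229), and the bolt's front strap at (292,255). All match the predicted pixels within a few px. Next, precise numbers.

```bash
cat > m.py <<'E'
from h import *
def comps(f,m,box,mn):
    x,y,X,Y=box; k,l,s,ce=cv2.connectedComponentsWithStats(m[y:Y,x:X].astype(np.uint8))
    return [(s[i],ce[i]+[x,y]) for i in range(1,k) if s[i,4]>=mn]
E
python3 - <<'E'
from m import *
c=np.load('w1.npy',allow_pickle=True); c=(np.array(c[0]).astype(np.uint8),c[1].astype(float),c[2].astype(float),c[3].astype(float))
f=c[0]; h=cv2.cvtColor(f,cv2.COLOR_RGB2HSV); H,S,V=h[...,0],h[...,1],h[...,2]
S_=lambda p,z: np.round(toS(ray(c,p[0],p[1],z))*1000,1)
for a,p in comps(f,(H>15)&(H<32)&(S>140)&(V>110),(236,100,266,160),4): print('brass',a,p,S_(p,.053))
for a,p in comps(f,V<45,(236,110,266,150),10): print('hole',a,p,S_(p,.053))
for a,p in comps(f,(V<75)&(S>60),(300,160,335,200),30): print('knob',a,p,S_(p,.076),S_([a[0]+300+a[2]/2,a[1]+160],.076))
m=((H<5)|(H>175))&(S>150)
for a,p in comps(f,m&(V>90),(262,125,345,140),8): print('line',a,p,S_(p,.030))
for a,p in comps(f,m&(V>70),(150,190,200,230),20): print('red',a,p,S_(p,.085))
# keeper column profile
print([tuple(f[v,250]) for v in range(116,146)])
g=f[:, 225:245];
E
```

```text
brass [ 1 20 20  4 48] [247.         121.33333333] [97.5 46.9]
brass [ 3 38 20  3 40] [247.6 139.4] [78.1 47.5]
hole [  7  14  17  12 185] [251.20540541 129.83783784] [88.4 42.8]
knob [ 9 12 16  7 42] [316.14285714 174.54761905] [ 42.6 -29. ] [ 45.4 -29.9]
line [36  7  8  1  8] [301.5 132. ] [ 85.4 -11.3]
red [ 11  13  28  20 333] [174.1951952  212.12312312] [  3.3 123.9]
[(np.uint8(168), np.uint8(176), np.uint8(184)), (np.uint8(170), np.uint8(177), np.uint8(184)), (np.uint8(177), np.uint8(179), np.uint8(174)), (np.uint8(203), np.uint8(178), np.uint8(141)), (np.uint8(221), np.uint8(180), np.uint8(102)), (np.uint8(222), np.uint8(178), np.uint8(88)), (np.uint8(208), np.uint8(170), np.uint8(93)), (np.uint8(150), np.uint8(125), np.uint8(71)), (np.uint8(73), np.uint8(62), np.uint8(40)), (np.uint8(25), np.uint8(26), np.uint8(26)), (np.uint8(21), np.uint8(22), np.uint8(23)), (np.uint8(29), np.uint8(27), np.uint8(26)), (np.uint8(27), np.uint8(27), np.uint8(29)), (np.uint8(26), np.uint8(24), np.uint8(27)), (np.uint8(27), np.uint8(23), np.uint8(28)), (np.uint8(19), np.uint8(16), np.uint8(20)), (np.uint8(29), np.uint8(27), np.uint8(29)), (np.uint8(25), np.uint8(27), np.uint8(25)), (np.uint8(31), np.uint8(29), np.uint8(34)), (np.uint8(32), np.uint8(31), np.uint8(34)), (np.uint8(55), np.uint8(57), np.uint8(57)), (np.uint8(115), np.uint8(106), np.uint8(90)), (np.uint8(187), np.uint8(156), np.uint8(99)), (np.uint8(220), np.uint8(177), np.uint8(92)), (np.uint8(222), np.uint8(182), np.uint8(96)), (np.uint8(211), np.uint8(181), np.uint8(126)), (np.uint8(188), np.uint8(181), np.uint8(165)), (np.uint8(175), np.uint8(181), np.uint8(185)), (np.uint8(172), np.uint8(181), np.uint8(188)), (np.uint8(171), np.uint8(181), np.uint8(190))]
```

Run:
```python
from h import *
c=np.load('w1.npy',allow_pickle=True); c=(0,c[1].astype(float),c[2].astype(float),c[3].astype(float))
print('tumbler base',toS(ray(c,438,148,0)),'mug rim',toS(ray(c,88/1.25,60/1.25,.062)))
c=np.load('top.npy',allow_pickle=True); c=(0,c[1].astype(float),c[2].astype(float),c[3].astype(float))
print('tumbler',toS(ray(c,427/1.25,199/1.25,.12)),'sander',toS(ray(c,228/1.25,292/1.25,.034)))
```

```text
tumbler base [ 0.06416636 -0.1867865 ] mug rim [0.16817757 0.21682489]
tumbler [ 0.07661069 -0.18834875] sander [-0.05736902  0.29672735]
```

```bash
python3 -m jog '[[[0.0015,-0.0025,0.04,0,0,0],[0,0,0.04,0,0,0],[0,0,0.04,0,0,0],[0,0,0.035,0,0,0],[0,0,0,0,0,0],[0,0,0,0,0,0]]]' 0.06
python3 - <<'E'
from h import *
s=get_state(); print(toS(s['tool_pos'])*1000,s['tool_pos'])
E
```

```text
clock: 3.2
tool_pos: [0.5987, 0.0048, 0.085]
eef_rot: [0.997, 0.083, 0.001, 0.0]
contact_force: [0.3, -0.9, 0.3]
opening: 0.683
finger_force: 0.0
[ 30.86166682 -31.50625805] [0.59871053 0.00479871 0.08499098]
```

```bash
python3 -m jog '[[[-0.001,-0.001,0.02,0,0,0],[0,0,0.019,0,0,0],[0,0,0,0,0,0],[0,0,0,0,0,0]]]' 0.06 && python3 -m jog '[[[0,0,0,0,0,0],[0,0,0,0,0,0],[0,0,0,0,0,0],[0,0,0,0,0,0],[0,0,0,0,0,0]]]' 0.01 25
python3 - <<'E'
from h import *
s=get_state(); print(toS(s['tool_pos'])*1000,s['tool_pos'],s['contact_force'])
E
```

```text
clock: 3.7
tool_pos: [0.5974, 0.0066, 0.0453]
eef_rot: [0.996, 0.084, 0.001, 0.0]
contact_force: [-0.3, 0.4, 0.2]
opening: 0.678
finger_force: 0.0
clock: 4.32
tool_pos: [0.597, 0.0062, 0.0448]
eef_rot: [0.996, 0.084, 0.0, 0.0]
contact_force: [0.2, -1.0, 1.5]
opening: 0.265
finger_force: 25.0
[ 29.36181369 -29.87829435] [0.59695942 0.00615276 0.04483239] [ 0.21028647 -0.99818018  1.48016421]
```

```bash
python3 -m jog '[[[-0.008,0,0,0,0,0],[-0.008,0,0,0,0,0],[-0.008,0,0,0,0,0],[-0.008,0,0,0,0,0],[-0.008,0,0,0,0,0],[-0.008,0,0,0,0,0]]]' && python3 -m jog '[[[-0.008,0,0,0,0,0],[-0.008,0,0,0,0,0],[-0.008,0,0,0,0,0],[-0.008,0,0,0,0,0],[-0.008,0,0,0,0,0],[0,0,0,0,0,0],[0,0,0,0,0,0],[0,0,0,0,0,0]]]'
python3 - <<'E'
from m import *
s=get_state(); print(toS(s['tool_pos'])*1000,s['tool_pos'],s['contact_force'])
c=cam('wrist'); f=c[0]; save('w2.png',f[60:320,100:500],2); np.save('w2.npy',np.array(c,dtype=object),allow_pickle=True)
for n,z,x in(('strap',.054,.069),('notch',.053,.047)): print(n,(proj(c,[*toW([0,x]),z])-[100,60])*2)
E
```

```text
clock: 5.08
tool_pos: [0.5494, -0.0014, 0.0448]
eef_rot: [0.996, 0.084, 0.0, 0.0]
contact_force: [4.6, 0.6, -2.8]
opening: 0.261
finger_force: 25.0
clock: 6.08
tool_pos: [0.5084, -0.0084, 0.0448]
eef_rot: [0.996, 0.084, -0.002, 0.0]
contact_force: [-1.0, 0.4, 6.3]
opening: 0.263
finger_force: 25.0
[-60.40288847 -29.40883463] [ 0.5083817  -0.00840435  0.04475997] [-1.02716449  0.430014    6.27263933]
strap [ 15.30574222 161.2502509 ]
notch [113.21895668 160.98958246]
```

View pics/w2.png

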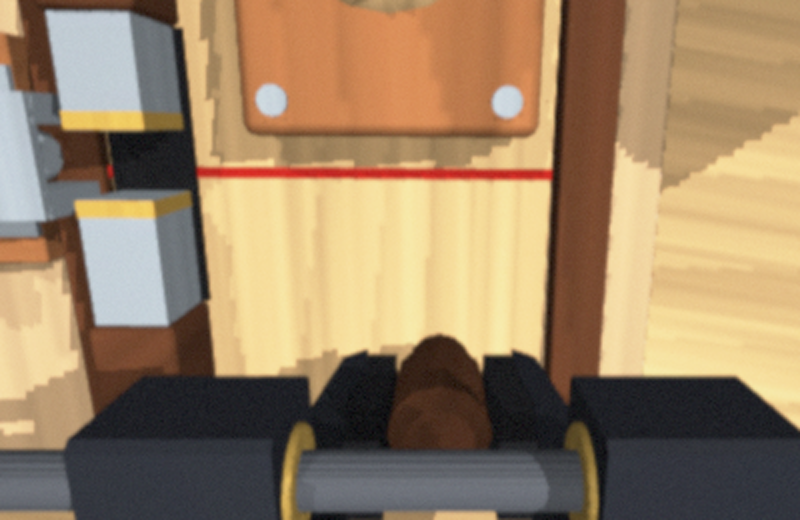

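Run:
```python
from h import *
c=np.load('w2.npy',allow_pickle=True); f=np.array(c[0]).astype(np.uint8); c=(f,c[1].astype(float),c[2].astype(float),c[3].astype(float))
S=lambda u,v,z:np.round(toS(ray(c,u/2+100-.25,v/2+60-.25,z))*1000,1)
print('brass',S(121,113,.053),S(121,130,.053),S(131,200,.053),S(131,217,.053),'bolt',S(45,155,.042),'rodtop/bottom',S(40,127,.042),S(42,184,.042),'line',S(370,174,.03), 'strap', S(15,70,.054),S(15,220,.054))
h=cv2.cvtColor(f,cv2.COLOR_RGB2HSV); b=(h[...,0]>15)&(h[...,0]<30)&(h[...,1]>150)&(h[...,2]>150)
for u in(155,160,165): print(u,[int(v) for v in np.where(b[100:180,u])[0]+100])
save('w3.png',f[90:180,80:200],6)
```

```text
brass [10.8 43.7] [ 7.  44.3] [-8.9 44.3] [-12.9  44.8] bolt [ 0.9 70. ] rodtop/bottom [ 7.6 70. ] [-6.3 72. ] line [-4.7 -9.6] strap [19.9 65.3] [-13.5  71.8]
155 [118, 119, 120, 121, 162, 163, 164, 165, 166]
160 [118, 121, 163, 165]
165 [118, 119, 122, 162]
```

View pics/w3.png

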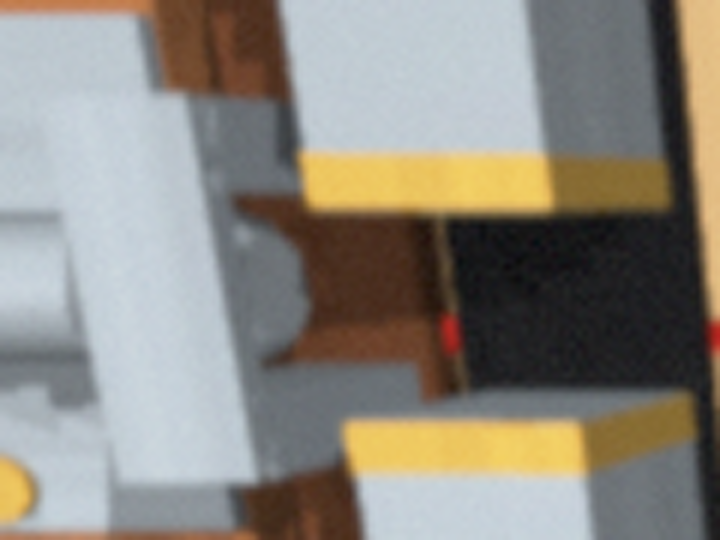

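The close crop shows the bolt's tip at (265,288) behind the front strap, whose right edge runs from (190,95) to (255,483). The notch is between brass edges at rows 213 and 418.

Run:
```python
from h import *
c=np.load('w2.npy',allow_pickle=True); c=(0,c[1].astype(float),c[2].astype(float),c[3].astype(float))
S=lambda u,v,z:np.round(toS(ray(c,u/6+80-.42,v/6+90-.42,z))*1000,1)
print('strap',S(190,95,.054),S(255,483,.054),'notch',S(310,213,.053),S(550,213,.053),S(345,420,.053),S(585,420,.053),'tip',S(260,215,.042),S(270,362,.042))
```

```text
strap [15.4 64.4] [-13.6  64.9] notch [ 6.9 57.6] [ 6.9 39.3] [-8.8 57.5] [-8.8 38.7] tip [ 6.6 68.6] [-5.3 69.9]
```

```bash
python3 -m jog '[[[0.001,0,0,0,0,0],[0.0007,0,0,0,0,0],[0,0,0,0,0,0],[0,0,0,0,0,0],[0,0,0,0,0,0]]]'
cat > n.py <<'E'
from h import *
s=get_state(); print(toS(s['tool_pos'])*1000,s['tool_pos'],s['contact_force'])
c=cam('wrist'); f=c[0]; h=cv2.cvtColor(f,cv2.COLOR_RGB2HSV); b=(h[...,0]>15)&(h[...,0]<32)&(h[...,1]>120)&(h[...,2]>130)
for u in(145,152,159,165):
    v=np.where(b[105:180,u])[0]+105; m=(v.min()+v.max())/2; a=v[v<m].max()+.5; d=v[v>m]
    dd=d.min()-.5; A=toS(ray(c,u,a,.053))*1000; D=toS(ray(c,u,dd,.053))*1000; print(u,a,dd,A,D,(A[0]+D[0])/2)
E
python3 n.py
```

```text
clock: 6.75
tool_pos: [0.5084, -0.0084, 0.0447]
eef_rot: [0.996, 0.084, -0.003, 0.0]
contact_force: [-3.3, 0.0, 8.1]
opening: 0.263
finger_force: 25.0
[-60.39560034 -29.44019512] [ 0.50839413 -0.00843405  0.04473541] [-3.28338379  0.04235554  8.13634183]
145 125.5 160.5 [ 6.76741211 51.1133326 ] [-9.17658014 53.72269898] -1.2045840156017387
152 125.5 160.5 [ 6.76709208 47.91683307] [-9.17649637 50.42142401] -1.204702144731046
159 124.5 160.5 [ 7.20744449 44.65416277] [-9.1764126 47.1203206] -0.9844840563409036
165 125.5 160.5 [ 6.76649778 41.98090352] [-9.1763408  44.29093992] -1.2049215118133123
```

```bash
python3 -m jog '[[[0.001,0,-0.0005,0,0,0],[0.001,0,0,0,0,0],[0,0,0,0,0,0],[0,0,0,0,0,0],[0,0,0,0,0,0]]]'; python3 n.py
```

```text
clock: 7.42
tool_pos: [0.5084, -0.0084, 0.0448]
eef_rot: [0.996, 0.084, -0.005, 0.0]
contact_force: [-6.3, -0.6, 7.3]
opening: 0.261
finger_force: 25.0
[-60.35622159 -29.41541229] [ 0.50842881 -0.00840303  0.04476012] [-6.2720929  -0.58995443  7.2874167 ]
145 125.5 160.5 [ 6.85081393 50.99548886] [-9.07457772 53.64023047] -1.1118818982077099
152 125.5 160.5 [ 6.85020362 47.80415613] [-9.07474402 50.3427477 ] -1.1122701985140084
159 125.5 160.5 [ 6.84959335 44.61300349] [-9.07491031 47.04545718] -1.11265847675211
165 125.5 160.5 [ 6.84907029 41.87787312] [-9.07505283 44.21936119] -1.112991269107407
```

```bash
python3 -m jog '[[[0.001,0,-0.001,0,0,0],[0,0,0,0,0,0],[0,0,0,0,0,0]]]'; python3 n.py
```

```text
clock: 7.85
tool_pos: [0.5141, -0.0073, 0.0457]
eef_rot: [0.996, 0.084, -0.001, 0.0]
contact_force: [-3.0, -1.2, -6.1]
opening: 0.264
finger_force: 25.0
[-54.61917639 -29.31057911] [ 0.51406743 -0.00733972  0.04568214] [-2.97950088 -1.19818063 -6.07735092]
145 126.5 161.5 [12.00100715 52.10174864] [-4.11380571 54.68424188] 3.943600716731509
152 126.5 161.5 [12.00234616 48.87177368] [-4.11192512 51.35021554] 3.9452105173865326
159 126.5 161.5 [12.00368509 45.64199231] [-4.11004465 48.01639546] 3.946820219744201
165 126.5 161.5 [12.00483268 42.87376235] [-4.1084329  45.15899954] 3.9481998863923997
```

```bash
python3 -m jog '[[[0,0,0.0005,0,0,0],[-0.0015,0,0,0,0,0],[-0.0015,0,0,0,0,0],[0,0,0,0,0,0],[0,0,0,0,0,0]]]'; python3 n.py
```

```text
clock: 8.52
tool_pos: [0.5127, -0.0074, 0.0459]
eef_rot: [0.996, 0.084, 0.001, -0.0]
contact_force: [1.9, 0.5, -6.0]
opening: 0.264
finger_force: 25.0
[-55.96835168 -29.16722066] [ 0.51271329 -0.00742413  0.04586308] [ 1.88560353  0.47739487 -6.03243547]
145 125.5 161.5 [11.06221515 52.42454207] [-5.54138922 55.04993171] 2.760412962333369
152 126.5 161.5 [10.61677922 49.25533601] [-5.53924455 51.70705314] 2.5387673339841013
159 125.5 161.5 [11.06533739 45.95066514] [-5.53710001 48.36438899] 2.764118690843481
165 126.5 161.5 [10.61970662 43.23893475] [-5.53526194 45.49941893] 2.542222341629516
```

```bash
python3 -m jog '[[[-0.001,0,0.0006,0,0,0],[-0.001,0,0,0,0,0],[0,0,0,0,0,0],[0,0,0,0,0,0],[0,0,0,0,0,0]]]'; python3 n.py
```

```text
clock: 9.2
tool_pos: [0.5097, -0.0082, 0.0451]
eef_rot: [0.996, 0.084, -0.0, 0.0]
contact_force: [0.7, 0.9, -5.4]
opening: 0.264
finger_force: 25.0
[-59.08142278 -29.43336812] [ 0.50968864 -0.00820742  0.04510429] [ 0.74259649  0.89475362 -5.37399186]
145 126.5 161.5 [ 7.56010339 51.67127354] [-8.49311059 54.23519775] -0.46650360271196556
152 125.5 161.5 [ 8.00444518 48.38513716] [-8.49236866 50.91405084] -0.24396173577722458
159 125.5 161.5 [ 8.00474423 45.17008406] [-8.49162676 47.59307827] -0.24344126229654606
165 125.5 161.5 [ 8.00500055 42.4144543 ] [-8.49099087 44.74666911] -0.242995163717187
```

```bash
python3 -m jog '[[[0,0,0,0,0,0],[0,0,0,0,0,0],[0,0,0,0,0,0]]]' 0.06; python3 n.py;  python3 -m jog '[[[0,0,-0.03,0,0,0],[0,0,-0.04,0,0,0],[0,0,-0.04,0,0,0],[0.02,-0.05,0,0,0,0],[0.02,-0.05,0,0,0,0],[0.0195,-0.0535,0,0,0,0],[0,0,0,0,0,0],[0,0,0,0,0,0]]]'
python3 - <<'E'
from m import *
s=get_state(); print(toS(s['tool_pos'])*1000,s['tool_pos'],s['contact_force'])
c=cam('wrist'); f=c[0]; save('w4.png',f,1.25); np.save('w4.npy',np.array(c,dtype=object),allow_pickle=True)
h=cv2.cvtColor(f,cv2.COLOR_RGB2HSV); H,S,V=h[...,0],h[...,1],h[...,2]
for a,p in comps(f,((H<5)|(H>175))&(S>150)&(V>70),(0,0,640,400),60): print('red',a,p,[toS(ray(c,a[0]+a[2]/2,a[1],z))*1000 for z in(.093,.09)])
for p in ([0,.124,.093],[0,.124,.058],[0,.047,.053],[0,.069,.054]): print(p,proj(c,[*toW(p[:2]),p[2]])*1.25)
E
```

```text
clock: 9.62
tool_pos: [0.5098, -0.0082, 0.0453]
eef_rot: [0.996, 0.084, 0.0, 0.0]
contact_force: [-0.4, 0.9, 0.4]
opening: 0.577
finger_force: 0.0
[-58.92561893 -29.42909951] [ 0.50984153 -0.00817715  0.04534364] [-0.4494775   0.87658238  0.43358769]
145 126.5 161.5 [ 7.69898049 51.84002514] [-8.38474963 54.40228322] -0.34288456817658597
152 126.5 161.5 [ 7.69967862 48.61576084] [-8.38362045 51.07493247] -0.3419709140366862
159 126.5 161.5 [ 7.70037671 45.39165535] [-8.38249132 47.74775083] -0.34105730578492865
165 126.5 161.5 [ 7.70097505 42.62826274] [-8.38152355 44.89601545] -0.3402742495182154
clock: 10.68
tool_pos: [0.5424, 0.1524, 0.1549]
eef_rot: [0.996, 0.084, -0.0, 0.001]
contact_force: [0.2, -0.6, 0.2]
opening: 0.677
finger_force: 0.0
[4.05299593e-02 1.23430721e+02] [0.54239895 0.15239416 0.15493652] [ 0.22341439 -0.59830936  0.15347389]
red [306 197  18  28 426] [314.61971831 210.47887324] [array([ 15.46019384, 127.66637796]), array([ 14.69371881, 127.71335543])]
red [443 199  68   3  87] [474.05747126 199.82758621] [array([13.96309154,  8.02520165]), array([13.17502101,  6.34637116])]
[0, 0.124, 0.093] [399.94825973 271.17595072]
[0, 0.124, 0.058] [399.86068766 255.35569117]
[0, 0.047, 0.053] [508.75727071 253.45818672]
[0, 0.069, 0.054] [477.93551389 253.82992049]
```

View pics/w4.png

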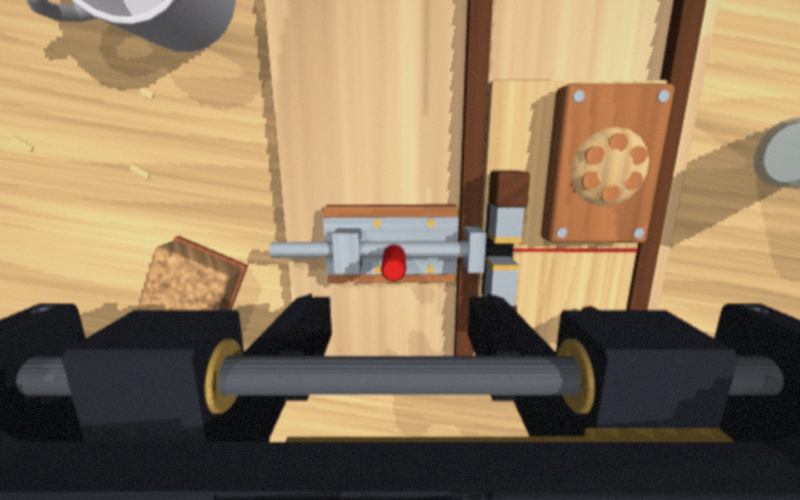

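The wrist view shows the red knob at (394,265), front strap at (477,250), and notch brass edges at about (503,240) and (505,267). The notch looks a mm or two short of the bolt axis, so I'm measuring it.

Run:
```python
from m import *
c=np.load('w4.npy',allow_pickle=True); f=np.array(c[0]).astype(np.uint8); c=(f,c[1].astype(float),c[2].astype(float),c[3].astype(float))
h=cv2.cvtColor(f,cv2.COLOR_RGB2HSV); H,S,V=h[...,0],h[...,1],h[...,2]
X=lambda u,v,z: toS(ray(c,u,v,z))*1000
for u in(396,400,404,408,411):
    v=np.where(((H>14)&(H<34)&(S>110)&(V>120))[180:225,u])[0]+180; print('brass',u,v)
for u in(378,382,386): print('strap',u,[int(x) for x in V[176:226,u]])
for u in(264,345,360): print('rod',u,[int(x) for x in V[185:215,u]])
print('per px x', X(400,200,.053),X(400,210,.053), X(382,200,.054), X(350,200,.042))
```

```text
brass 396 [190 191 192 193 194 212 213 214 215]
brass 400 [190 191 192 193 194 212 213 214 215]
brass 404 [190 191 192 193 194 212 213 214 215]
brass 408 [191 192 193 194 212 213 214 215]
brass 411 [190 191 192 193 194 195 197 203 204 212 213 214 215]
strap 378 [79, 79, 80, 80, 79, 84, 100, 108, 114, 128, 167, 192, 199, 198, 200, 199, 201, 197, 201, 198, 198, 200, 200, 199, 199, 198, 201, 197, 198, 202, 199, 202, 201, 201, 200, 199, 201, 200, 197, 200, 195, 170, 121, 78, 68, 66, 63, 69, 71, 71]
strap 382 [78, 77, 75, 76, 77, 78, 86, 103, 111, 125, 170, 194, 197, 197, 199, 198, 199, 199, 197, 196, 196, 200, 197, 195, 198, 198, 197, 200, 195, 198, 197, 199, 196, 197, 198, 193, 194, 194, 195, 196, 190, 163, 114, 84, 71, 67, 68, 74, 82, 82]
strap 386 [113, 113, 118, 126, 124, 129, 134, 132, 119, 118, 160, 180, 185, 183, 186, 186, 185, 187, 186, 185, 188, 187, 183, 187, 187, 190, 184, 183, 178, 176, 179, 177, 174, 173, 174, 170, 170, 168, 165, 168, 161, 141, 99, 75, 62, 59, 51, 55, 57, 59]
rod 264 [166, 146, 144, 143, 146, 141, 138, 138, 122, 117, 122, 131, 137, 142, 144, 143, 138, 131, 120, 108, 104, 117, 122, 126, 127, 136, 141, 144, 148, 145]
rod 345 [188, 190, 190, 192, 191, 191, 186, 170, 153, 160, 174, 184, 193, 197, 202, 204, 196, 181, 161, 143, 131, 150, 168, 180, 184, 185, 181, 189, 209, 220]
rod 360 [184, 189, 183, 164, 142, 137, 134, 131, 138, 157, 171, 182, 191, 197, 201, 202, 195, 181, 162, 139, 125, 118, 114, 118, 124, 128, 132, 133, 137, 137]
per px x [ 2.52877378 53.3791507 ] [-6.68029075 52.69617966] [ 2.79160554 69.46768604] [-0.4123995  96.25601139]
```

```bash
python3 -m jog '[[[0.001,-0.004,0.03,0,0,0],[0,0,0.03,0,0,0],[0,0,0.02,0,0,0],[0,0,0.012,0,0,0],[0,0,0,0,0,0],[0,0,0,0,0,0]]]' && python3 -m jog '[[[0,0,0,0,0,0],[0,0,0,0,0,0],[0,0,0,0,0,0],[0,0,0,0,0,0],[0,0,0,0,0,0],[0,0,0,0,0,0]]]' 0.005 10
python3 - <<'E'
from h import *
s=get_state(); print(toS(s['tool_pos'])*1000,s['opening']*88.1)
E
```

```text
clock: 11.48
tool_pos: [0.5438, 0.157, 0.0639]
eef_rot: [0.997, 0.084, 0.001, -0.0]
contact_force: [0.2, -0.3, 0.1]
opening: 0.68
finger_force: 0.0
clock: 12.22
tool_pos: [0.5432, 0.1571, 0.0631]
eef_rot: [0.996, 0.084, 0.0, 0.0]
contact_force: [-0.6, -0.8, 0.3]
opening: 0.173
finger_force: 10.0
[  1.64150136 127.9234203 ] 15.201580841113737
```

```bash
cat > k.py <<'E'
from h import *
s=get_state(); o,th=fr(); F=np.array(s['contact_force']); p=toS(s['tool_pos'])*1000; print('bolt~',135-p[1],'x',p[0],'Fx,Fy st',toS(np.r_[o+F[:2],0]),'Fz',F[2])
E
for i in 1; do python3 -m jog '[[[0,0.002,0,0,0,0],[0,0.002,0,0,0,0],[0,0.002,0,0,0,0],[0,0.002,0,0,0,0]]]'; python3 k.py; done
python3 -m jog '[[[0,0.0015,0,0,0,0],[0,0.0015,0,0,0,0]]]'>/dev/null; python3 k.py
```

```text
clock: 12.72
tool_pos: [0.5446, 0.1496, 0.0631]
eef_rot: [0.996, 0.084, 0.0, -0.0]
contact_force: [-0.6, 2.3, 1.0]
opening: 0.174
finger_force: 10.0
bolt~ 14.650259911082017 x 1.7073784301879307 Fx,Fy st [-0.17366561  2.35143142] Fz 0.9687365103374674
bolt~ 17.92230908100538 x 1.6994896316842638 Fx,Fy st [-0.34597595  3.01702709] Fz 0.8775074425644946
```

```bash
python3 -m jog '[[[0,0.0015,0,0,0,0],[0,0.0015,0,0,0,0]]]'>/dev/null; python3 k.py; python3 -m jog '[[[0,0.001,0,0,0,0],[0,0,0,0,0,0]]]'>/dev/null; python3 k.py
```

```text
bolt~ 20.95215663080188 x 1.729765369373074 Fx,Fy st [0.12564102 3.15358424] Fz 1.4627843614181864
bolt~ 22.12326543484194 x 1.7355977661187403 Fx,Fy st [0.25141455 1.87352612] Fz 1.148760892778041
```

```bash
python3 -m jog '[[[0,0.0015,0,0,0,0],[0,0.0015,0,0,0,0]]]'>/dev/null; python3 k.py; python3 -m jog '[[[0,0.0015,0,0,0,0],[0,0.0015,0,0,0,0]]]'>/dev/null; python3 k.py
```

```text
bolt~ 24.800432157463163 x 1.7271075007563406 Fx,Fy st [-0.32596456  3.79014401] Fz 0.8921718572206045
bolt~ 27.962453598335046 x 1.7628934804254328 Fx,Fy st [0.62254176 2.98684517] Fz 0.709420830978372
```

It's past the blocking depth with only friction, so the bolt is in the notch. Continuing.

```bash
python3 -m jog '[[[0,0.0015,0,0,0,0],[0,0.0015,0,0,0,0],[0,0.0015,0,0,0,0],[0,0.0015,0,0,0,0]]]'>/dev/null; python3 k.py; python3 -m jog '[[[0,0.0015,0,0,0,0],[0,0.0015,0,0,0,0],[0,0.0015,0,0,0,0]]]'>/dev/null; python3 k.py
```

```text
bolt~ 33.953585143293296 x 1.787460279875532 Fx,Fy st [-0.02107758  2.39183294] Fz 0.6577782628952317
bolt~ 38.4059556498553 x 1.8113729147960729 Fx,Fy st [1.13323732 3.42786538] Fz 1.5905718285065291
```

```bash
python3 -m jog '[[[0,0.0015,0,0,0,0],[0,0.0015,0,0,0,0],[0,0.0015,0,0,0,0]]]'>/dev/null; python3 k.py; python3 -m jog '[[[0,0.0015,0,0,0,0],[0,0.0015,0,0,0,0]]]'>/dev/null; python3 k.py
```

```text
bolt~ 42.92129855455735 x 1.7773706680110424 Fx,Fy st [1.0753033  3.02369675] Fz 0.44941389384019426
bolt~ 45.96435358405229 x 1.8343864925638365 Fx,Fy st [1.27778267 3.07442272] Fz 0.4449971567014688
```

```bash
python3 -m jog '[[[0,0.0015,0,0,0,0],[0,0.001,0,0,0,0]]]'>/dev/null; python3 k.py; python3 -m jog '[[[0,0.001,0,0,0,0],[0,0.001,0,0,0,0]]]'>/dev/null; python3 k.py; python3 -m jog '[[[0,0.001,0,0,0,0],[0,0,0,0,0,0]]]'>/dev/null; python3 k.py
```

```text
bolt~ 48.49625463279074 x 1.8162289874371187 Fx,Fy st [2.12891717 2.73659838] Fz 0.1285573689272982
bolt~ 50.01246466788311 x 1.808758388480997 Fx,Fy st [1.1679418  5.25251619] Fz 0.09192350476466157
bolt~ 49.979974424526304 x 1.8244489060037665 Fx,Fy st [1.93358497 5.80524153] Fz -0.23671754061305744
```

```bash
python3 -m jog '[[[0,0.001,0,0,0,0],[0,0.001,0,0,0,0],[0,0,0,0,0,0]]]'>/dev/null; python3 k.py
```

```text
bolt~ 50.035078129890294 x 1.8433751280691222 Fx,Fy st [1.73379511 8.67412153] Fz 0.5886852053418751
```

```bash
python3 -m jog '[[[0,0,0,0,0,0],[0,0,0,0,0,0],[0,0,0,0,0,0]]]' 0.05; python3 -m jog '[[[0,0,-0.02,0,0,0],[0,0,-0.04,0,0,0],[0,0,-0.05,0,0,0],[-0.03,-0.03,0,0,0,0],[-0.02,0,0,0,0,0],[0,0,0,0,0,0],[0,0,0,0,0,0]]]'
python3 - <<'E'
from h import *
c=cam('wrist'); save('w5.png',c[0][60:300,200:600],2)
E
```

```text
clock: 16.98
tool_pos: [0.5504, 0.1099, 0.0629]
eef_rot: [0.997, 0.083, -0.001, 0.001]
contact_force: [-0.8, 0.7, -0.4]
opening: 0.495
finger_force: 0.0
clock: 17.85
tool_pos: [0.4978, 0.1321, 0.1731]
eef_rot: [0.997, 0.083, 0.001, 0.0]
contact_force: [0.7, -0.6, -0.9]
opening: 0.567
finger_force: 0.0
```

View pics/w5.png

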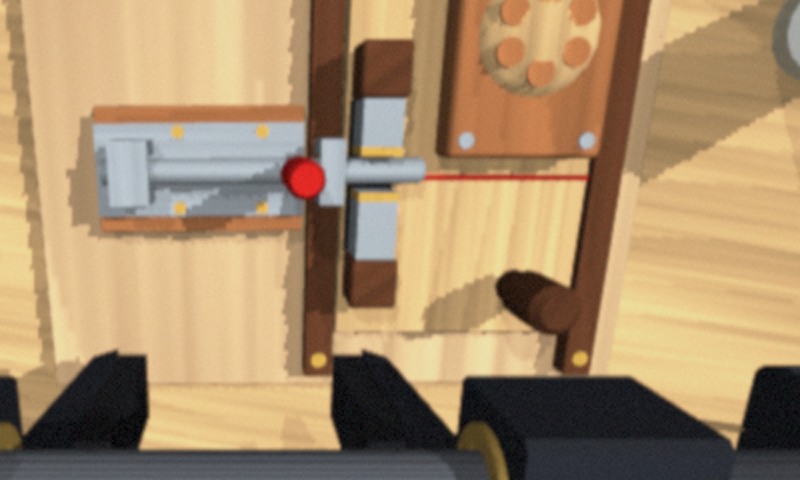

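The picture shows the rod through the notch, with its tip at (425,170) beyond the keeper. The red knob is against the front strap at (305,178), the sled is flat, and the gripper is clear.

```bash
python3 -c "
from plant import *
print(finish_job())"
```

```text
the job is handed in; nothing more can be done
None
```

The sled is locked: I slid it back to the bolt, lined up the notch, pushed the bolt fully home (about 50 mm of travel, under 9 N), and handed the job in at about 18 s without touching the mug, tumbler or sanding block. The sled stuck and jumped about 6 mm once during alignment, and it was re-aligned before I shot the bolt.

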